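# Draw out a knobless dish carrier with locking pliers

### The job

The dish carrier in the white housing has lost its knob and its bare steel tab must stay clean, so never touch the tab or the carrier with the gripper. Put the jaws of the locking pliers over the tab, squeeze the handles until they snap over centre and lock, draw the carrier out to its stop and let go with the pliers still locked on the tab; then press the orange release lever down so that the pliers spring open, and lay them back flat in the middle of the blue mat, leaving the carrier fully out. Do not shift or tip the bottle, beaker, blower or wash bottle.

Things in the scene. Friction and masses are not known exactly. Their poses are not given: they have to be found in the camera images.
- pliers: Loose steel locking pliers lying flat, 215 mm long, 18 mm thick, 0.5 kg. Own x points along the jaws, z up; fixed jaw and fixed handle (plain steel) on the -y side, sliding jaw in a C-frame and moving handle (black grip) on +y. Origin on the underside, centre of the rigid head block (68 along x, 36 across y, 18 tall): carry by gripping it across y from above.
- pliers_mid (a point): Middle of the pliers: own (-20, 0, 9) mm, 20 mm behind the head centre on the long axis.
- jaw_mouth (a point): Own (60, 7, 10) mm, between the open jaws. Jaw mouth: open to the front, above and below, from the cross bar's front face at x = 52 to the jaw ends at x = 85. Fixed pad face y = -10 (jaw out to y = -22); open, the sliding jaw's pad face is at y = +26, so 36 mm is free; squeezed, it closes to y = +10 on the 20 mm tab. Frame round it out to y = +56, jaws z 1 to 16.
- squeeze (a point): Own (-95, 12, 8) mm: midway between the handles when open, where to squeeze them along y from above. Outer faces there at y = -17 and about +41 open, -17 and +17 locked. Handles span x = -34 to -125, 16 mm tall. Squeezing takes about 16 N (grip with 40 N). They lock only with the tab in the jaws; let go empty, they spring open.
- handle (a joint): Moving handle angle, rad: 0 fully sprung open; 0.38 dead centre; 0.44 stop, snapped over centre and locked (if the jaws hold the tab).
- lever: Orange release lever, 54 x 9 x 4 mm, on top of the rear of the fixed handle, pointing to the rear, hinged at its front (pliers own x = -70, y = -11, z = 18 mm; its origin). Flat when the pliers are open, raised 0.55 rad when locked (tip about 47 mm up). Pressing its tip straight down flat (4 to 8 N; top then 22 mm up) drives the handles back over centre: the pliers spring open.
- lever_tip (a point): Point on the top of the lever 46 mm behind its hinge, to be pressed down.
- housing: White housing, 130 x 132 x 46 mm, fixed. Origin at the centre of its underside. Its open front looks along its own -x; the carrier slides out along -x.
- tab_tip (a point): Centre of the outer end face of the carrier's bare grooved steel tab, 10 mm above the table; 100 mm (carrier in) from the housing's origin along the housing's -x. The tab is 20 mm wide, 12 mm tall (4 to 16 mm up), and sticks out 36 mm from the carrier's front plate (116 mm wide, 40 mm high). Not to be touched by the gripper.
- carrier (a joint): How far the carrier (aluminium tray with a glass dish) is drawn out, m: 0 fully in, 0.075 at the stop. Sliding friction about 3 N; it stays where it is left.
- jaw: The sliding jaw of the pliers (steel block, 30 x 20 x 15 mm). Its origin is inside it, 12 mm behind its pad face; it moves along the pliers' y.
- mat: Blue tool mat, 230 (own x) x 140 (own y) mm, under 1 mm thick, fixed on the table. Origin at its centre.
- bottle: Bystander: small sample bottle with black cap, 33 mm diameter, 66 mm tall, standing. Origin under its centre.
- beaker: Bystander: small clear beaker, 49 mm across, 56 mm tall, standing. Origin under its centre.
- blower: Bystander: black rubber blower with red spout, 43 mm diameter, 102 mm tall, standing. Origin under its centre.
- wash_bottle: Bystander: wash bottle with red bent spout, 62 x 92 mm, 179 mm tall, standing. Origin under its centre.

How it is judged (in metres and radians):
On the way, in this order (a step that is already met when the one before it is completed fails the run):
1. the pliers are snapped over centre with the tab between their jaws (value of joint handle above 0.41 rad and contact force between jaw and carrier above 5 N), for 0.2 s.
2. the carrier is out to its stop, the pliers still locked on the tab and let go (all of step 1 and value of joint carrier above 0.069 m and contact force between the fingers and pliers below 0.1 N), for 0.2 s.
3. the release lever is pressed by the gripper (contact force between the fingers and lever above 1 N).
4. the pliers have sprung open (value of joint handle below 0.12 rad), for 0.1 s.
At the end, for the whole second after the job is handed in: The carrier is out to its stop (at least 66 of 75 mm); the pliers are open (handle under 0.12 rad), lying flat, upright way up and at rest with their middle within 60 mm along and 45 mm across of the mat's centre; nothing is held (value of joint carrier above 0.066 m and value of joint handle below 0.12 rad and x of pliers_mid in the frame of mat between -0.06 and 0.06 m and y of pliers_mid in the frame of mat between -0.045 and 0.045 m and height (world z) of pliers below 0.006 m and angle between pliers's own z axis and vertical below 0.12 rad and linear speed of pliers below 0.02 m/s); the robot touches nothing.
It fails at once if the gripper touches the tab, the carrier or its dish (contact force between the fingers and carrier above 0.5 N).
It fails at once if the bottle is shifted more than 20 mm or tipped (distance of bottle from where it was at the start of the episode above 0.02 m or angle between bottle's own z axis and vertical above 0.35 rad).
It fails at once if the beaker is shifted more than 20 mm or tipped (distance of beaker from where it was at the start of the episode above 0.02 m or angle between beaker's own z axis and vertical above 0.35 rad).
It fails at once if the blower is shifted more than 20 mm or tipped (distance of blower from where it was at the start of the episode above 0.02 m or angle between blower's own z axis and vertical above 0.35 rad).
It fails at once if the wash bottle is shifted more than 20 mm or tipped (distance of wash_bottle from where it was at the start of the episode above 0.02 m or angle between wash_bottle's own z axis and vertical above 0.35 rad).
It also fails if it takes over 64 s, if anything falls off the work surface, if the arm or the gripper's body presses on something with over 40 N, if the wrist force passes 120 N, or if a joint passes its speed limit or range.

### The arm

A 6-joint arm with a two-finger parallel gripper is mounted at the origin on the work surface; the furniture and walls round the work are solid. World frame = base frame: x ahead of the robot, y to its left, z up, the work surface at z = 0. Lengths are in mm, angles in rad, forces in N, time in s.
With the tool pointing down it reaches from about 325 to 900 mm from the base axis. Payload 3.5 kg.
Tool frame: the origin (TCP) lies at the very end of the fingers, on their centre line; the grasp point (between the pads) lies bot.hold_point_z behind it (bot.hold_point_z is the distance from the TCP to the grasp point, in mm); z points along the fingers, y is the line along which they close (so a half turn about z gives the same grasp; the last joint's range is limited). The gripper opens to 85 mm and grips with 20 to 120 N. Pads are 22 mm wide; open, the fingers measure 114 mm over their backs; the gripper's body (76 mm by 85 mm) begins 54 mm behind the grasp point. The pads swing forward as they close: fully open they stand 13 mm farther back than shut.
Start: joints at [-0.103, 0.276, -0.026, 1.268, 0, 1.467], TCP at [624.997, -0.01, 231.313] pointing down, gripper open.
Joint ranges: [-3.12, 3.12], [-0.85, 1.88], [-1.08, 1.24], [-1.95, 2.15], [-1.57, 1.53], [-3.14, 3.14]. Speed limits (rad/s): [2.57, 2.57, 3.14, 3.14, 3.14, 3.14].

### API

Orientations are given as a rotation vector (axis times angle).
In Python, from cell import bot gives the robot as it stands.
- The arm moves only by the shell command python3 shift.py 'ROWS'. ROWS is rows parted by semicolons, their numbers by spaces, 1 to 10 of them, each of 7 numbers: dx, dy, dz in mm, then a rotation vector rx, ry, rz in rad, then the finger opening in mm; each row shifts and turns the commanded pose from where the row before left it, along the tool's axes as they then stand; what a row does not reach is not made up. A row lasts 1/8 s, in which the tool goes at most 62.5 mm and 0.188 rad, less where a joint would pass 70% of its speed; a pose out of reach is approached as far as the arm can. The fingers move at their own pace and stop on an object; the grip force is fixed at half the most. Time passes only in rows, so rows that do not move let the fingers close. It prints the time, the measured TCP pose, the force, the opening and the grip force at its end.
- bot.get_obs(): the state, without advancing time (a new reading comes with each control period).
- bot.camera(name): name is "scene" or "side" or "wrist"; returns a dict with "img" (480x640x3 uint8, red, green, blue), "K" (3x3 intrinsics, pixels), "dist" ([k1, k2, p1, p2, k3] as OpenCV has them; the pictures are not rectified), "R" (3x3) and "t" (3): a world point X has camera coordinates R X + t. Camera axes: x right, y down, z forward; pixel columns grow to the right and rows downward; lengths in mm; the calibration is good to about 2 mm. A picture is of the moment at which its call begins. There is no depth.
- bot.sign_off(): hands the job in; it is judged then, once.
The state is a dict: "time": time; "joints": joint angles; "qd": joint speeds; "joint_efforts": joint torques, N m; "position": TCP position; "tool_rot": TCP orientation; "force": force on the tool from outside, world axes, zero at the start; "wrist_torque": the same for the moment, N m; "gripper_width": finger opening in mm; "gripper_force": force on a finger pad.
Only numpy, scipy, OpenCV 4.12 (cv2) and the standard library are available. Lean on these libraries where they do the work, as an engineer would, in place of code of your own. Each camera call takes 0.05 s, during which the arm holds its last target. There are 200 camera calls.

## Working session

There is one attempt and no reset: what is moved stays moved. The work goes in short steps, Python scripts to look and compute and a shell command to move; the robot and the scene stay as the last step left them, time stands still between calls to the robot, and variables do not carry over. Pictures are saved under pics/ and viewed, at most 10 in all, crops included, and the job is handed in when it is done.

```bash
ls; mkdir -p pics
python3 - <<'E'
from cell import bot
import cv2
o=bot.get_obs(); print(o['position'],o['tool_rot'],o['gripper_width'],bot.hold_point_z,o['time'])
for n in ['scene','side']:
    c=bot.camera(n); cv2.imwrite(f'pics/{n}0.png',c['img'][:,:,::-1]); print(n,(-c['R'].T@c['t']).round(),c['R'].round(2).tolist())
E
```

```text
cell.py
pics
shift.py
[6.24216079e+02 6.13251770e-02 2.30166201e+02] [-2.22024409e+00 -2.22020537e+00  2.20128134e-03] 85.35644505156161 18.700000000000003 0.0
scene [-286. -972.  601.] [[0.77, -0.64, 0.02], [-0.24, -0.31, -0.92], [0.59, 0.7, -0.39]]
side [356. 732. 484.] [[-0.97, -0.26, -0.01], [-0.13, 0.5, -0.86], [0.23, -0.83, -0.51]]
```

View pics/scene0.png

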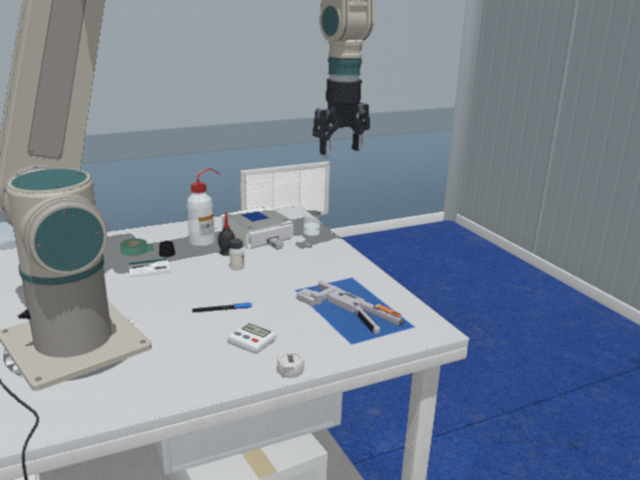

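View pics/side0.png

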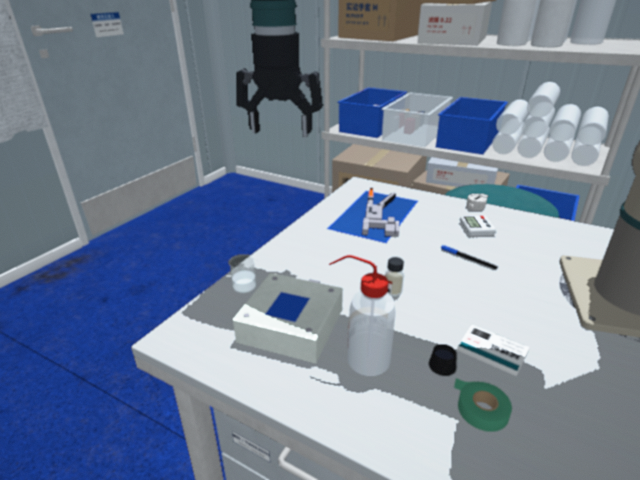

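Scene view: the pliers lie on the blue mat at about (350,302), jaws toward (305,295). The housing is at (262,228) with its tab at (278,244), the bottle at (237,265), the blower at (227,248) and the beaker at (312,235). The side view shows the same layout from the back.

```bash
cat > h.py <<'E'
import numpy as np, cv2
from cell import bot
def ray(c,p):
    u=cv2.undistortPoints(np.array([[p]],float),np.array(c['K'],float),np.array(c['dist'],float))[0,0]
    R=np.array(c['R']);t=np.array(c['t']).ravel()
    return -R.T@t, R.T@np.array([u[0],u[1],1])
def onz(c,p,z):
    o,d=ray(c,p); return o+d*(z-o[2])/d[2]
def proj(c,X):
    return cv2.projectPoints(np.atleast_2d(np.array(X,float)),np.array(c['R'],float),np.array(c['t'],float).reshape(3,1),np.array(c['K'],float),np.array(c['dist'],float))[0][:,0]
def two(c1,p1,c2,p2):
    o1,d1=ray(c1,p1);o2,d2=ray(c2,p2)
    s=np.linalg.lstsq(np.c_[d1,-d2],o2-o1,rcond=None)[0]
    return (o1+s[0]*d1+o2+s[1]*d2)/2
E
python3 - <<'E'
from h import *
c=bot.camera('scene')
for n,p,z in [('pliershead',(345,298),9),('jawend',(303,296),10),('tab',(278,244),10),('bottle',(237,269),0),('blower',(227,254),0),('beaker',(312,235),0),('wash',(201,243),0),('handle',(402,319),10)]:
    print(n,onz(c,p,z).round())
hsv=cv2.cvtColor(c['img'],cv2.COLOR_RGB2HSV)
m=cv2.inRange(hsv,(100,150,60),(125,255,255)); m[:270]=0; m[:,420:]=0
k=max(cv2.findContours(m,0,2)[0],key=cv2.contourArea)
q=cv2.approxPolyDP(cv2.convexHull(k),6,True)[:,0]; 
for p in q: print('mat',p,onz(c,p,0).round())
s=bot.camera('side')
for n,p,z in [('h1',(266,274),46),('h2',(343,290),46),('h3',(237,317),46),('h4',(316,343),46),('beaker',(243,287),0),('wash',(370,368),0),('bottle',(396,294),0),]: print(n,onz(s,p,z).round())
w=bot.camera('wrist'); cv2.imwrite('pics/w0.png',w['img'][:,:,::-1])
print((-w['R'].T@w['t']).round(),w['R'].round(2).tolist(), w['K'])
E
```

```text
pliershead [ 483. -182.    9.]
jawend [ 420. -125.   10.]
tab [539. 114.  10.]
bottle [396.  75.  -0.]
blower [422. 157.   0.]
beaker [656. 126.   0.]
wash [407. 249.   0.]
handle [ 511. -310.   10.]
mat [407 376] [ 392. -430.    0.]
mat [399 479] [ 212. -579.    0.]
mat [365 479] [ 177. -551.    0.]
mat [329 429] [ 205. -448.    0.]
mat [344 393] [ 280. -399.    0.]
h1 [609. 149.  46.]
h2 [472. 160.  46.]
h3 [611. 264.  46.]
h4 [483. 288.  46.]
beaker [662. 136.   0.]
wash [408. 270.   0.]
bottle [392.  88.   0.]
[625.  70. 373.] [[1.0, -0.0, -0.0], [-0.0, -0.96, 0.27], [-0.0, -0.27, -0.96]] [[387.32632978   0.         321.25259064]
 [  0.         387.32632978 237.1149739 ]
 [  0.           0.           1.        ]]
```

View pics/w0.png

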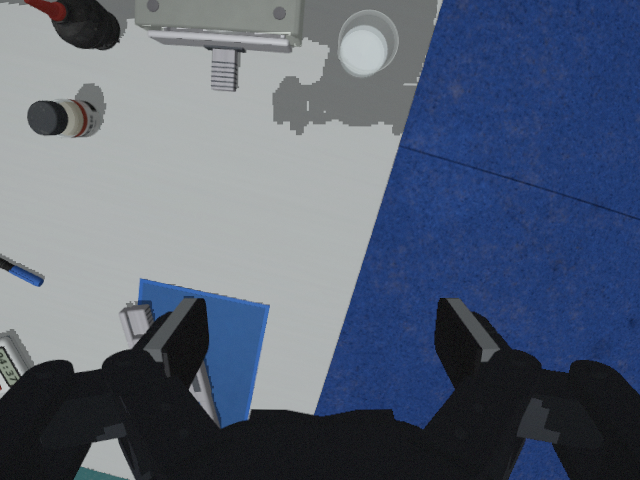

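Wrist view: the tab is at (225,70), with its tip edge at row 91. The bottle is at (65,118), the blower at (85,25) and the beaker at (365,48). The pliers' jaws show at (130,320), partly behind a finger. I'll move over the pliers.

```bash
python3 - <<'E'
from h import *
w=bot.camera('wrist')
a=onz(w,(211,91),16);b=onz(w,(237,92),16);print('tabtip L,R',a.round(1),b.round(1))
print('tab root',onz(w,(212,50),16).round(1),onz(w,(239,50),16).round(1))
print('plate top',onz(w,(148,32),40).round(1),onz(w,(300,46),40).round(1))
print('bottle',onz(w,(48,118),66).round(),'beaker',onz(w,(363,52),0).round(),'blower',onz(w,(100,38),20).round())
for p in [(138,279),(270,306)]: print('mat',onz(w,p,0).round())
E
python3 shift.py '-48 -24 -12 0 0 0 85;-48 -24 -12 0 0 0 85;-48 -24 -12 0 0 0 85;-48 -24 -12 0 0 0 85;-48 -24 -12 0 0 0 85;-48 -24 -12 0 0 0 85;0 0 0 0 0 0 85;0 0 0 0 0 0 85'
python3 - <<'E'
from h import *
w=bot.camera('wrist'); cv2.imwrite('pics/w1.png',w['img'][:,:,::-1])
E
```

```text
tabtip L,R [527.2 102.4  16. ] [550.3 101.2  16. ]
tab root [530.  136.7  16. ] [553.6 136.2  16. ]
plate top [484.3 147.8  40. ] [607.5 134.1  40. ]
bottle [406.  82.  66.] beaker [662. 137.   0.] blower [432. 150.  20.]
mat [431. -82.   0.]
mat [ 570. -112.    0.]
time: 1.3
position: [480.9, -287.8, 303.1]
tool_rot: [-2.222, -2.22, -0.001]
force: [-0.0, 0.2, 0.5]
gripper_width: 85.0
gripper_force: 0.0
```

View pics/w1.png

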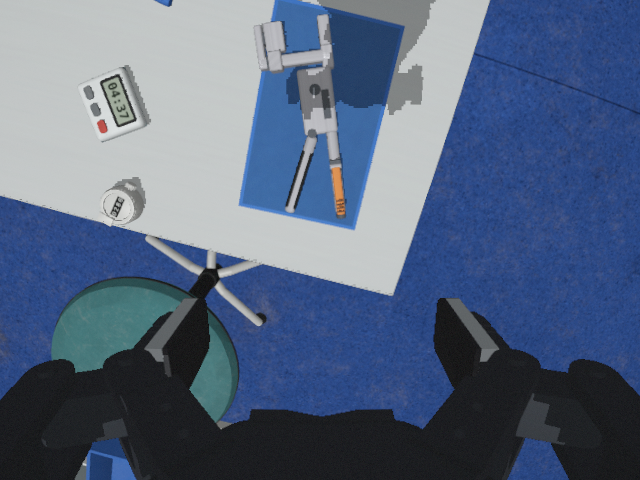

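The pliers are clear. The fixed jaw tip is at (323,15), the head block runs from (298,68) to (340,133), the orange lever from (335,162) to (341,215) and the black-grip handle from (312,137) to (291,208). The mat corners are (275,0), (404,25), (354,229) and (240,205).

```bash
python3 - <<'E'
from h import *
w=bot.camera('wrist'); img=w['img']; hsv=cv2.cvtColor(img,cv2.COLOR_RGB2HSV)
m=cv2.inRange(hsv,(5,150,120),(25,255,255)); m[:100]=0;m[260:]=0
k=max(cv2.findContours(m,0,2)[0],key=cv2.contourArea)
P=np.array([onz(w,p,22) for p in k[:,0]])[:,:2]
r=cv2.minAreaRect(P.astype(np.float32));print('lever',r)
lev=np.array(r[0])
# metal mask: non-blue inside mat polygon
poly=np.zeros(m.shape,np.uint8);cv2.fillPoly(poly,[np.array([(278,4),(398,28),(350,222),(244,200)])],255)
nb=cv2.bitwise_and(cv2.bitwise_not(cv2.inRange(hsv,(95,110,0),(130,255,255))),poly)
cv2.imwrite('pics/nb.png',nb)
jaw=onz(w,(324,15),16)[:2];jl=onz(w,(317,15),16)[:2];jr=onz(w,(330,16),16)[:2]
print('jawtip',jaw,jl,jr)
ys=[(np.nonzero(nb[v,285:350])[0]) for v in (75,90,105,120,130)]
for v,y in zip((75,90,105,120,130),ys): print(v,y.min()+285,y.max()+285,onz(w,(y.min()+285,v),18).round(1),onz(w,(y.max()+286,v),18).round(1))
def fit(A,B):
    A=np.array(A);B=np.array(B)
    a=A-A.mean(0);b=B-B.mean(0)
    th=np.arctan2((a[:,0]*b[:,1]-a[:,1]*b[:,0]).sum(),(a*b).sum())
    R=np.array([[np.cos(th),-np.sin(th)],[np.sin(th),np.cos(th)]]);t=B.mean(0)-R@A.mean(0)
    print('th',th,'origin',t.round(1),'res',(A@R.T+t-B).round(1).tolist());return th,R,t
th,R,t=fit([(-97,-11),(85,-16)],[lev,jaw])
for X in [(34,18,18),(34,-18,18),(-34,18,18),(-34,-18,18),(85,-16,16),(-97,-11,22),(-124,-11,22)]:
    print(X,proj(w,[*(R@np.array(X[:2])+t),X[2]]).round(0))
M=np.array([onz(w,p,0) for p in [(275,0),(404,25),(354,229),(240,205)]]);print('mat',M.round(0).tolist(),M.mean(0))
E
python3 -c "
import cv2
i=cv2.imread('pics/w1.png')[0:230,230:420];cv2.imwrite('pics/w1c.png',cv2.resize(i,None,fx=2.6,fy=2.6,interpolation=2))"
```

```text
lever ((498.4853820800781, -277.27044677734375), (7.844081401824951, 35.517826080322266), 7.531239986419678)
jawtip [ 483.73098668 -104.14667153] [ 476.60672552 -104.14252054] [ 489.84103142 -105.10489249]
75 297 331 [ 455.7 -163.2   18. ] [ 492.1 -163.2   18. ]
90 299 333 [ 457.6 -178.2   18. ] [ 494.3 -178.3   18. ]
105 301 334 [ 459.5 -193.5   18. ] [ 495.4 -193.5   18. ]
120 303 336 [ 461.5 -208.9   18. ] [ 497.7 -208.9   18. ]
130 304 337 [ 462.4 -219.3   18. ] [ 498.9 -219.3   18. ]
th 1.6832810528724766 origin [ 477.  -186.3] res [[0.4, -4.1], [-0.4, 4.1]]
(34, 18, 18) [[297.  66.]]
(34, -18, 18) [[331.  62.]]
(-34, 18, 18) [[304. 133.]]
(-34, -18, 18) [[338. 129.]]
(85, -16, 16) [[324.  11.]]
(-97, -11, 22) [[338. 188.]]
(-124, -11, 22) [[340. 212.]]
mat [[432.0, -85.0, 0.0], [569.0, -109.0, 0.0], [520.0, -334.0, 0.0], [386.0, -304.0, 0.0]] [ 476.66016881 -207.89734016    0.        ]
```

View pics/w1c.png

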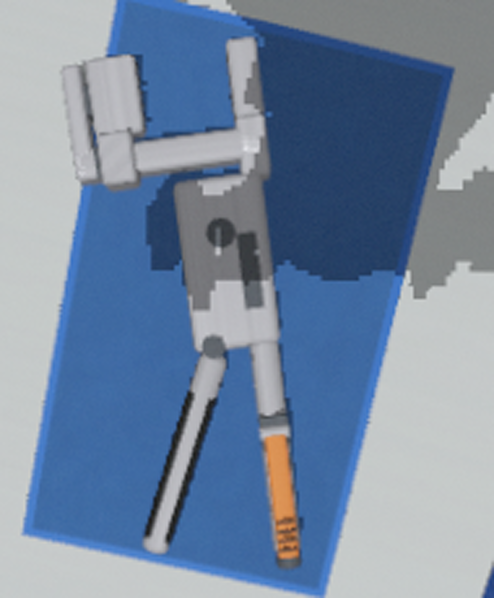

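The pliers' head is at about (477,-189.5), heading 1.69 rad, and already near the mat centre (477,-208). I'll position above the head and descend.

```bash
python3 shift.py '49 -2 40 0 0 0 85;49 -2 50 0 0 0 85;0 0 50 0 0 -0.119 85;0 0 50 0 0 0 85;0 0 50 0 0 0 85;0 0 0 0 0 0 85;0 0 0 0 0 0 85'
python3 - <<'E'
from h import *
w=bot.camera('wrist'); cv2.imwrite('pics/w2.png',w['img'][:,:,::-1])
E
```

```text
time: 2.28
position: [478.4, -195.7, 70.5]
tool_rot: [2.083, 2.35, 0.001]
force: [0.0, 0.1, 1.2]
gripper_width: 85.0
gripper_force: 0.0
```

View pics/w2.png

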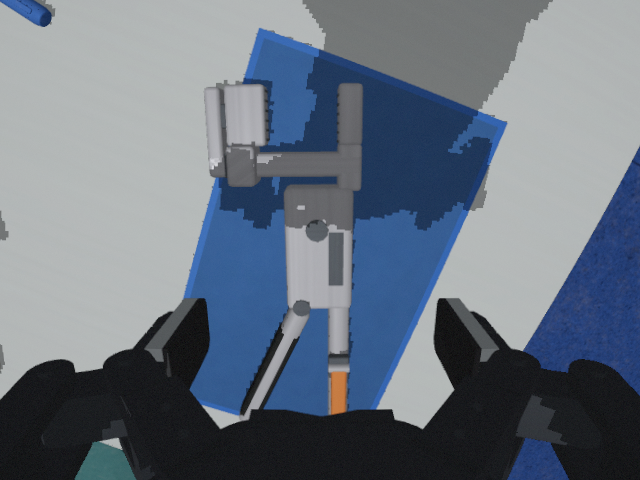

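The pliers are aligned with the tool. The head block spans columns 286–353 and rows 185–308, and the jaw tips are at row 84.

Run:
```python
from h import *
from scipy.spatial.transform import Rotation as Ro
w=bot.camera('wrist');o=bot.get_obs();R=Ro.from_rotvec(o['tool_rot']).as_matrix();p=np.array(o['position'])
for n,q,z in [('fl',(285,186),18),('fr',(355,186),18),('rl',(289,308),18),('rr',(352,308),18),('jawtip',(350,84),16),('jtl',(338,84),16),('jtr',(363,84),16)]:
    X=onz(w,q,z); print(n,X.round(1),(R.T@(X-p)).round(1))
```

```text
fl [ 456.4 -157.9   18. ] [ 41.4 -18.5  53.5]
fr [ 491.7 -153.7   18. ] [41.4 17.1 53.7]
rl [ 465.  -225.5   18. ] [-26.6 -18.1  53.7]
rr [ 499.8 -221.3   18. ] [-26.7  17.   53.9]
jawtip [ 482.6 -105.    16. ] [90.9 13.8 55.5]
jtl [ 476.9 -105.7   16. ] [90.8  8.  55.5]
jtr [ 488.9 -104.2   16. ] [90.9 20.1 55.6]
```

```bash
python3 shift.py '7 0 27 0 0 0 85;0 -0.6 20 0 0 0 85;0 0 20 0 0 0 85;0 0 0 0 0 0 85;0 0 0 0 0 0 30;0 0 0 0 0 0 30;0 0 0 0 0 0 30;0 0 0 0 0 0 30;0 0 0 0 0 0 30;0 0 0 0 0 0 30'
```

```text
time: 3.62
position: [476.7, -189.6, 3.5]
tool_rot: [2.084, 2.348, 0.0]
force: [-1.7, -0.3, 6.2]
gripper_width: 34.6
gripper_force: 62.0
```

```bash
python3 shift.py '0 0 -30 0 0 0 30;0 0 -40 0 0 0 30;0 0 0 0 0 0.115 30;0 0 0 0 0 0.115 30;40 10 0 0 0 0 30;50 10 0 0 0 0 30;45 10 0 0 0 0 30;30 8 0 0 0 0 30;0 0 0 0 0 0 30;0 0 0 0 0 0 30'
python3 - <<'E'
from h import *
w=bot.camera('wrist'); cv2.imwrite('pics/w3.png',w['img'][:,:,::-1])
E
```

```text
time: 4.88
position: [530.8, -29.3, 71.5]
tool_rot: [-2.34, -2.094, 0.003]
force: [0.6, -0.6, -4.7]
gripper_width: 34.9
gripper_force: 62.0
```

View pics/w3.png

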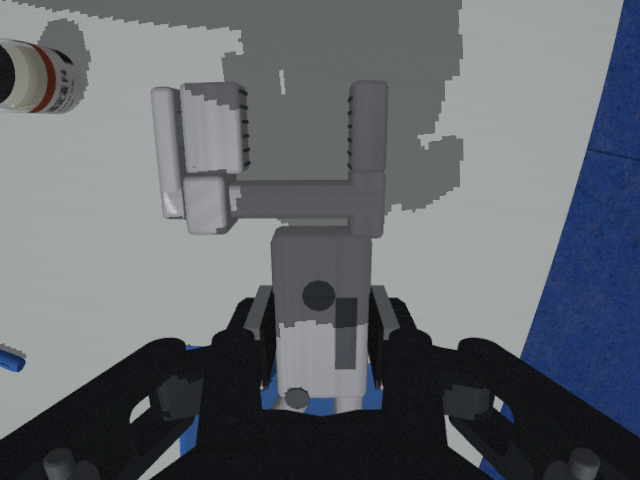

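The pliers hang straight. The jaws end at row 82, the mouth spans columns 247–350, and the tab is just beyond the top edge. I'll advance 40 mm to see it; the pliers are well above everything.

```bash
python3 shift.py '20 0 0 0 0 0 30;20 0 0 0 0 0 30;0 0 0 0 0 0 30;0 0 0 0 0 0 30'
python3 - <<'E'
from h import *
w=bot.camera('wrist'); cv2.imwrite('pics/w4.png',w['img'][:,:,::-1])
E
```

```text
time: 5.42
position: [535.9, 9.5, 72.0]
tool_rot: [2.342, 2.093, -0.001]
force: [0.7, -1.4, -4.6]
gripper_width: 34.2
gripper_force: 62.0
```

View pics/w4.png

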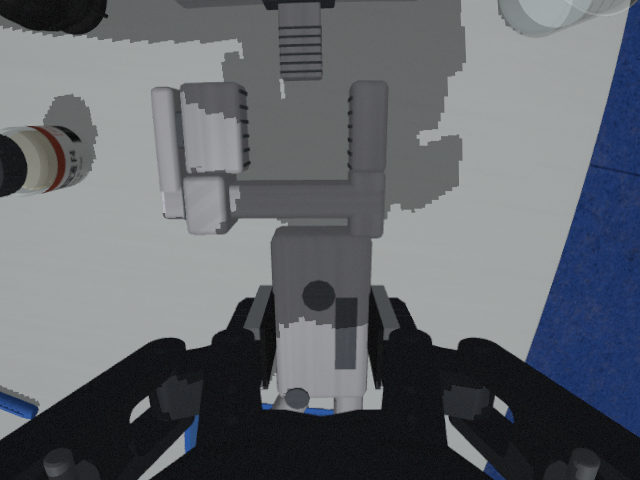

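The tab is at columns 279–322, with its tip edge at row 79 and its root at row about 8.

Run:
```python
from h import *
from scipy.spatial.transform import Rotation as Ro
w=bot.camera('wrist');o=bot.get_obs();R=Ro.from_rotvec(o['tool_rot']).as_matrix();p=np.array(o['position'])
g=cv2.cvtColor(w['img'],cv2.COLOR_RGB2GRAY).astype(int)
for v in (15,40,66): print(v,g[v,270:332].tolist())
print(g[66:92,300].tolist())
for n,q,z in [('tip l',(280,78),16),('tip r',(322,78),16),('root l',(279,12),16),('root r',(321,12),16),('jawtip r',(369,82),None),('tipc low',(301,80),4),('block fl',(272,232),None),('block fr',(371,232),None)]:
    X=onz(w,q,p[2]+(12.5 if n[0]=='j' else 14.5) if z is None else z); print(n,X.round(1),(R.T@(X-p)).round(1))
```

```text
15 [102, 101, 101, 102, 100, 102, 102, 102, 84, 88, 91, 92, 91, 92, 93, 92, 93, 95, 96, 94, 95, 96, 96, 97, 94, 92, 93, 94, 95, 94, 94, 91, 92, 92, 94, 92, 92, 92, 93, 95, 95, 94, 94, 95, 95, 97, 98, 97, 95, 85, 85, 101, 102, 102, 101, 101, 100, 103, 102, 102, 101, 101]
40 [100, 102, 102, 101, 100, 101, 102, 102, 97, 85, 87, 92, 90, 91, 92, 92, 94, 93, 96, 95, 95, 96, 97, 93, 95, 95, 96, 93, 94, 94, 96, 91, 93, 91, 90, 91, 92, 92, 92, 94, 93, 95, 96, 95, 96, 96, 98, 96, 95, 92, 79, 70, 102, 102, 101, 102, 102, 102, 102, 101, 101, 102]
66 [103, 102, 102, 104, 102, 102, 103, 101, 101, 99, 89, 89, 93, 90, 91, 91, 91, 93, 94, 96, 95, 95, 95, 96, 96, 96, 95, 91, 93, 94, 95, 93, 93, 94, 92, 89, 91, 91, 93, 94, 95, 95, 95, 94, 95, 95, 94, 95, 94, 95, 86, 80, 89, 102, 102, 102, 102, 102, 102, 105, 103, 102]
[95, 96, 94, 88, 64, 45, 65, 88, 95, 94, 90, 80, 67, 69, 71, 103, 102, 103, 104, 100, 102, 102, 100, 103, 102, 103]
tip l [526.7 104.5  16. ] [ 93.3 -20.   56.1]
tip r [546.9 102.2  16. ] [93.2  0.4 56.1]
root l [530.2 134.3  16. ] [123.3 -19.8  56.1]
root r [549.8 132.   16. ] [ 1.232e+02 -1.000e-01  5.610e+01]
jawtip r [560.6  91.2  84.6] [ 83.9  15.2 -12.5]
tipc low [536.3 103.8   4. ] [ 93.7 -10.4  68.1]
block fl [523.3  46.3  86.6] [ 35.  -16.9 -14.5]
block fr [557.   42.4  86.6] [ 35.   17.1 -14.5]
```

```bash
python3 shift.py '18 -2 0 0 0 0 30;18 -3 0 0 0 0 30;0 0 20 0 0 0 30;0 0 20 0 0 0 30;0 0 15 0 0 0 30;0 0 8 0 0 0 30;0 0 5 0 0 0 30;0 -2 0 0 0 0 30;0 0 0 0 0 0 30'
python3 - <<'E'
from h import *
w=bot.camera('wrist'); cv2.imwrite('pics/w5.png',w['img'][:,:,::-1])
E
```

```text
time: 6.65
position: [533.5, 47.0, 4.7]
tool_rot: [2.341, 2.094, 0.001]
force: [-0.7, 0.4, -3.6]
gripper_width: 34.7
gripper_force: 62.0
```

View pics/w5.png

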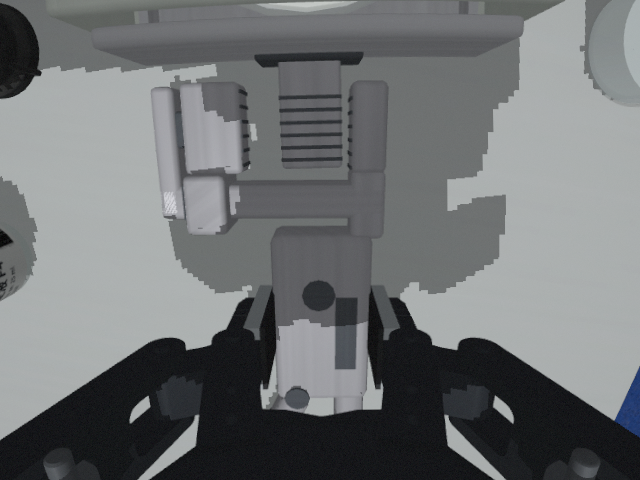

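The tab (columns 279–342, rows 60–168) sits between the open jaws, about 2 mm from the fixed jaw and with its end near the cross bar. I'll set the pliers down, release, and move back to the handles.

```bash
python3 shift.py '0 -1 1.5 0 0 0 30;0 0 0 0 0 0 30;0 0 0 0 0 0 85;0 0 0 0 0 0 85;0 0 0 0 0 0 85;0 0 0 0 0 0 85;0 0 -25 0 0 0 85;0 0 -25 0 0 0 85' && python3 shift.py '-50 -6 0 0 0 0 85;-45 -6 0 0 0 0 85;0 0 0 0 0 0 85;0 0 0 0 0 0 85'
python3 - <<'E'
from h import *
w=bot.camera('wrist'); cv2.imwrite('pics/w6.png',w['img'][:,:,::-1])
E
```

```text
time: 7.7
position: [531.8, 47.2, 52.8]
tool_rot: [-2.341, -2.094, 0.001]
force: [1.0, -0.1, -0.2]
gripper_width: 84.7
gripper_force: 0.0
time: 8.2
position: [509.9, -45.8, 52.7]
tool_rot: [-2.342, -2.094, -0.001]
force: [-0.8, 0.3, 0.2]
gripper_width: 85.4
gripper_force: 0.0
```

View pics/w6.png

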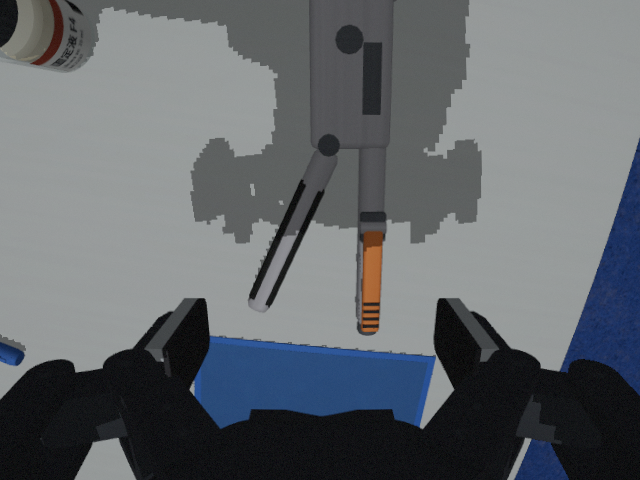

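Both handles lie between the open fingers: the moving handle's end is at (259,303) and the lever tip at (369,328). I'll lower and squeeze, following the moving handle so the fixed handle stays put.

```bash
python3 shift.py '0 0 25 0 0 0 85;0 0 24 0 0 0 85;0 0 0 0 0 0 62;0 0 0 0 0 0 60;0 2 0 0 0 0 54;0 2 0 0 0 0 50;0 2 0 0 0 0 46;0 2 0 0 0 0 42;0 2 0 0 0 0 38;0 2 0 0 0 0 34' && python3 shift.py '0 0 0 0 0 0 30;0 0 0 0 0 0 25;0 0 0 0 0 0 25;0 0 0 0 0 0 25;0 0 0 0 0 0 25;0 0 0 0 0 0 25'
```

```text
time: 9.5
position: [523.1, -47.7, 4.6]
tool_rot: [2.34, 2.093, 0.002]
force: [1.3, -0.5, 2.9]
gripper_width: 34.3
gripper_force: 2.4
time: 10.25
position: [523.9, -47.8, 5.1]
tool_rot: [2.337, 2.095, 0.003]
force: [1.7, -0.9, 7.9]
gripper_width: 30.2
gripper_force: 60.2
```

```bash
python3 shift.py '-12 0 0 0 0 0 25;-15 0 0 0 0 0 25;-15 0 0 0 0 0 25;-15 0 0 0 0 0 25;-10 0 0 0 0 0 25;0 0 0 0 0 0 25' ; python3 shift.py '-4 0 0 0 0 0 25;-3 0 0 0 0 0 25;-3 0 0 0 0 0 25;0 0 0 0 0 0 25'
```

```text
time: 11.0
position: [516.6, -112.0, 5.1]
tool_rot: [-2.339, -2.096, -0.012]
force: [2.6, 7.9, 10.2]
gripper_width: 30.4
gripper_force: 58.7
time: 11.5
position: [516.2, -114.4, 5.0]
tool_rot: [-2.327, -2.093, -0.034]
force: [6.2, 24.9, 12.7]
gripper_width: 29.9
gripper_force: 58.2
```

```bash
python3 shift.py '6 0 0 0 0 0 25;0 0 0 0 0 0 25;0 0 0 0 0 0 45;0 0 0 0 0 0 65;0 0 0 0 0 0 80;0 0 0 0 0 0 85' ; python3 shift.py '0 0 -30 0 0 0 85;0 0 -40 0 0 0 85;45 0 -40 0 0 0 85;45 0 -40 0 0 0 85;0 0 0 0 0 0 85;0 0 0 0 0 0 85'
python3 - <<'E'
from h import *
from scipy.spatial.transform import Rotation as Ro
w=bot.camera('wrist');cv2.imwrite('pics/w7.png',w['img'][:,:,::-1]);o=bot.get_obs();R=Ro.from_rotvec(o['tool_rot']).as_matrix();p=np.array(o['position'])
hsv=cv2.cvtColor(w['img'],cv2.COLOR_RGB2HSV)
m=cv2.inRange(hsv,(5,150,120),(25,255,255)); m[420:]=0
for k in cv2.findContours(m,0,2)[0]:
    if cv2.contourArea(k)>60: print('orange',cv2.boundingRect(k),cv2.contourArea(k), cv2.minAreaRect(k))
dn=np.array([0.1107,0.994]);n=np.array([.994,-.1107])
c0=np.array([536.8,103.3])  # tab tip, carrier in
g=cv2.cvtColor(w['img'],cv2.COLOR_RGB2GRAY).astype(int)
def at(d,s,z): 
    q=proj(w,[*(c0+dn*d+n*s),z])[0]; return q
for s,z in ((0,16),(-45,40),(45,40)):
    row=[]
    for d in range(-110,70,2):
        q=at(d,s,z).round().astype(int)
        row.append((d,int(g[q[1],q[0]])) if 0<=q[0]<640 and 0<=q[1]<480 else None)
    print(s,z,[r for r in row if r])
E
```

```text
time: 12.25
position: [513.4, -117.9, 3.3]
tool_rot: [-2.341, -2.094, 0.001]
force: [-0.3, -0.3, -0.4]
gripper_width: 85.2
gripper_force: 0.0
time: 13.0
position: [523.4, -28.5, 153.1]
tool_rot: [-2.341, -2.095, 0.001]
force: [-0.0, -0.9, -0.9]
gripper_width: 84.7
gripper_force: 0.0
orange (333, 303, 11, 47) 448.5 ((338.0, 326.0), (46.0, 10.0), 90.0)
0 16 [(-110, 71), (-108, 70), (-106, 84), (-104, 142), (-102, 142), (-100, 141), (-98, 142), (-96, 141), (-94, 141), (-92, 134), (-90, 94), (-88, 89), (-86, 93), (-84, 109), (-82, 141), (-80, 81), (-78, 81), (-76, 81), (-74, 82), (-72, 73), (-70, 93), (-68, 94), (-66, 88), (-64, 77), (-62, 75), (-60, 74), (-58, 74), (-56, 72), (-54, 77), (-52, 78), (-50, 82), (-48, 77), (-46, 86), (-44, 79), (-42, 83), (-40, 84), (-38, 86), (-36, 83), (-34, 85), (-32, 54), (-30, 38), (-28, 76), (-26, 91), (-24, 99), (-22, 98), (-20, 104), (-18, 149), (-16, 171), (-14, 156), (-12, 155), (-10, 157), (-8, 154), (-6, 156), (-4, 155), (-2, 156), (0, 154), (2, 156), (4, 155), (6, 154), (8, 155), (10, 155), (12, 155), (14, 153), (16, 154), (18, 154), (20, 154)]
[... 704 characters left out ...]
8)]
45 40 [(-110, 151), (-108, 150), (-106, 153), (-104, 151), (-102, 149), (-100, 151), (-98, 150), (-96, 150), (-94, 151), (-92, 150), (-90, 151), (-88, 152), (-86, 151), (-84, 152), (-82, 150), (-80, 151), (-78, 153), (-76, 96), (-74, 94), (-72, 94), (-70, 94), (-68, 95), (-66, 93), (-64, 93), (-62, 93), (-60, 93), (-58, 94), (-56, 94), (-54, 95), (-52, 93), (-50, 93), (-48, 94), (-46, 93), (-44, 93), (-42, 92), (-40, 94), (-38, 94), (-36, 93), (-34, 91), (-32, 75), (-30, 74), (-28, 89), (-26, 100), (-24, 93), (-22, 74), (-20, 76), (-18, 77), (-16, 75), (-14, 75), (-12, 75), (-10, 79), (-8, 79), (-6, 77), (-4, 78), (-2, 80), (0, 77), (2, 77), (4, 72), (6, 73), (8, 74), (10, 93), (12, 94)]
```

Run:
```python
from h import *
w=bot.camera('wrist');p=np.array(bot.get_obs()['position'])
dn=np.array([0.1107,0.994]);n=np.array([.994,-.1107]);c0=np.array([536.8,103.3])
R=np.array(w['R']);C=-R.T@np.array(w['t']).ravel()
def prof(img,pp,lo,hi,lines):
    c=dict(w); c['t']=-R@(C+np.array(pp)-p)
    g=cv2.cvtColor(img,cv2.COLOR_BGR2GRAY).astype(np.float32)
    for s,z in lines:
        d=np.arange(lo,hi,1.); q=proj(c,[[*(c0+dn*a+n*s),z] for a in d]).astype(np.float32)
        v=cv2.remap(g,q[:,:1].copy(),q[:,1:].copy(),1).ravel().round().astype(int)
        ok=(q[:,1]>=0)
        print(s,z,int(lo),v[ok].tolist(),'from',d[ok][0] if ok.any() else None)
L=[(0,16),(0,40),(40,40),(-35,40)]
print('before');prof(cv2.imread('pics/w5.png'),[533.5,47.0,4.7],20,52,L)
print('now');prof(cv2.cvtColor(w['img'],4),p,-55,-15,L)
```

```text
before
0 16 20 [69, 101, 103, 61, 70, 102, 102, 102, 102, 102, 102, 102, 102, 102, 102, 38, 45, 64, 91, 89, 91, 91, 100, 107, 112, 115, 116, 115, 114, 128, 170, 195] from 20.0
0 40 20 [103, 97, 62, 103, 103, 103, 102, 103, 103, 103, 103, 39, 44, 88, 90, 88, 91, 101, 110, 115, 115, 115, 118, 168, 196, 176] from 20.0
40 40 20 [112, 112, 112, 111, 111, 112, 111, 111, 112, 111, 110, 111, 108, 88, 90, 89, 89, 92, 103, 109, 115, 117, 115, 91, 89, 90, 99] from 20.0
-35 40 20 [74, 76, 74, 75, 89, 112, 110, 112, 174, 164, 111, 89, 86, 89, 87, 89, 97, 105, 111, 114, 113, 110, 114, 112, 113, 105, 116] from 20.0
now
0 16 -55 [44, 81, 83, 69, 44, 82, 84, 71, 42, 80, 84, 68, 47, 79, 85, 86, 84, 84, 85, 84, 84, 84, 84, 45, 33, 49, 74, 73, 80, 88, 94, 98, 101, 98, 88, 103, 116, 148, 170, 169] from -55.0
0 40 -55 [77, 83, 70, 48, 83, 83, 60, 65, 84, 80, 47, 74, 86, 85, 84, 85, 85, 84, 84, 84, 68, 31, 46, 74, 74, 80, 89, 96, 100, 100, 95, 98, 113, 147, 170, 168, 155, 155, 154, 155] from -55.0
40 40 -55 [93, 93, 93, 92, 92, 92, 92, 93, 92, 93, 93, 94, 93, 91, 93, 92, 94, 93, 93, 93, 93, 93, 84, 75, 73, 75, 83, 91, 96, 100, 100, 93, 94, 100, 99, 101, 100, 100, 100, 100] from -55.0
-35 40 -55 [33, 31, 29, 26, 29, 57, 94, 93, 94, 93, 93, 93, 92, 98, 110, 142, 150, 150, 150, 150, 147, 99, 94, 94, 115, 149, 164, 163, 154, 126, 90, 100, 100, 107, 151, 159, 160, 159, 158, 158] from -55.0
```

Run:
```python
from h import *
w=bot.camera('wrist')
dn=np.array([0.1107,0.994]);n=np.array([-.994,.1107]);O=np.array([526.7,-20])
for X in [(-80,-11,22),(-124,-11,22),(-80,-11,27),(-116,-11,49),(-125,12,16),(-125,45,16),(-34,-18,18),(-34,18,18)]: print(X,proj(w,[*(O+dn*X[0]+n*X[1]),X[2]]).round())
hsv=cv2.cvtColor(w['img'],cv2.COLOR_RGB2HSV)
m=cv2.inRange(hsv,(5,150,120),(25,255,255))
for v in range(295,365,5): 
    u=np.nonzero(m[v,300:380])[0]; print(v,(u.min()+300,u.max()+300) if len(u) else None)
s=bot.camera('scene');hs=cv2.cvtColor(s['img'],cv2.COLOR_RGB2HSV);ms=cv2.inRange(hs,(5,150,120),(25,255,255));ms[:250]=0
for k in cv2.findContours(ms,0,2)[0]:
    if cv2.contourArea(k)>8: print('scene',cv2.boundingRect(k),k[:,0].tolist()[:40])
for X in [(-80,-11,22),(-124,-11,22),(-80,-11,27),(-116,-11,49)]: print(X,proj(s,[*(O+dn*X[0]+n*X[1]),X[2]]).round())
```

```text
(-80, -11, 22) [[340. 315.]]
(-124, -11, 22) [[339. 363.]]
(-80, -11, 27) [[340. 318.]]
(-116, -11, 49) [[341. 375.]]
(-125, 12, 16) [[311. 360.]]
(-125, 45, 16) [[272. 360.]]
(-34, -18, 18) [[350. 257.]]
(-34, 18, 18) [[302. 257.]]
295 None
300 None
305 (np.int64(335), np.int64(344))
310 (np.int64(335), np.int64(344))
315 (np.int64(335), np.int64(345))
320 (np.int64(335), np.int64(345))
325 (np.int64(335), np.int64(345))
330 (np.int64(335), np.int64(345))
335 (np.int64(335), np.int64(345))
340 (np.int64(335), np.int64(345))
345 (np.int64(335), np.int64(345))
350 (np.int64(336), np.int64(344))
355 (np.int64(336), np.int64(345))
360 (np.int64(336), np.int64(345))
(-80, -11, 22) [[335. 272.]]
(-124, -11, 22) [[347. 280.]]
(-80, -11, 27) [[335. 270.]]
(-116, -11, 49) [[346. 267.]]
```

Run:
```python
from h import *
w=bot.camera('wrist');hsv=cv2.cvtColor(w['img'],cv2.COLOR_RGB2HSV)
m=cv2.inRange(hsv,(5,120,80),(25,255,255));v=np.nonzero(m[:420,330:350].any(1))[0];print('orange rows',v.min(),v.max())
g=cv2.cvtColor(w['img'],cv2.COLOR_RGB2GRAY)
for r in (300,320,340,352): print(r,g[r,255:360:3].tolist())
s=bot.camera('side');hs=cv2.cvtColor(s['img'],cv2.COLOR_RGB2HSV);ms=cv2.inRange(hs,(3,130,80),(18,255,255))
dn=np.array([0.1107,0.994]);n=np.array([-.994,.1107]);O=np.array([526.7,-20])
for k in cv2.findContours(ms,0,2)[0]:
    if cv2.contourArea(k)>8: print('side',cv2.boundingRect(k))
for X in [(-80,-11,22),(-124,-11,22),(-80,-11,27),(-116,-11,49)]: print(X,proj(s,[*(O+dn*X[0]+n*X[1]),X[2]]).round())
```

```text
orange rows 302 373
300 [77, 82, 84, 85, 83, 85, 86, 85, 84, 86, 84, 82, 79, 77, 80, 108, 111, 27, 138, 136, 93, 24, 152, 152, 152, 152, 114, 116, 115, 118, 116, 152, 151, 153, 152]
320 [70, 71, 69, 70, 71, 71, 69, 71, 72, 69, 69, 69, 71, 71, 71, 69, 66, 24, 134, 137, 120, 19, 52, 73, 68, 71, 101, 98, 99, 98, 82, 69, 69, 71, 72]
340 [69, 71, 71, 68, 70, 70, 69, 69, 72, 70, 70, 67, 70, 71, 69, 69, 68, 27, 94, 134, 130, 20, 44, 67, 70, 70, 107, 97, 101, 97, 88, 70, 68, 71, 70]
352 [69, 70, 69, 70, 71, 70, 70, 67, 70, 69, 71, 70, 69, 71, 72, 71, 71, 52, 79, 136, 136, 54, 68, 71, 71, 69, 105, 57, 59, 59, 57, 72, 67, 69, 70]
side (342, 208, 8, 19)
(-80, -11, 22) [[343. 224.]]
(-124, -11, 22) [[349. 215.]]
(-80, -11, 27) [[343. 222.]]
(-116, -11, 49) [[349. 206.]]
```

Locked: the lever is raised and the handles are closed. The carrier is only about 67 mm out, probably because the fingertips dragged on the table, so I'll grip the head a little higher and pull again.

```bash
python3 shift.py '9 2 40 0 0 0 85;0 0 50 0 0 0 85;0 0 40 0 0 0 85;0 0 16 0 0 0 85;0 0 0 0 0 0 60;0 0 0 0 0 0 30;0 0 0 0 0 0 30;0 0 0 0 0 0 30;0 0 0 0 0 0 30' ; python3 shift.py '-3 0 0 0 0 0 30;-3 0 0 0 0 0 30;0 0 0 0 0 0 30';python3 shift.py '-3 0 0 0 0 0 30;-2 0 0 0 0 0 30;0 0 0 0 0 0 30;0 0 0 0 0 0 30'
```

```text
time: 14.42
position: [526.3, -19.7, 9.5]
tool_rot: [2.34, 2.096, -0.002]
force: [-3.9, -0.1, 8.9]
gripper_width: 34.1
gripper_force: 60.0
time: 14.8
position: [526.2, -19.8, 9.4]
tool_rot: [-2.33, -2.092, -0.016]
force: [-1.7, 16.3, 6.7]
gripper_width: 34.0
gripper_force: 59.9
time: 15.3
position: [526.1, -20.5, 9.5]
tool_rot: [-2.324, -2.09, -0.028]
force: [0.1, 27.0, 7.6]
gripper_width: 34.2
gripper_force: 59.8
```

```bash
python3 shift.py '8 0 0 0 0 0 30;0 0 0 0 0 0 60;0 0 0 0 0 0 85;0 0 0 0 0 0 85;0 0 -40 0 0 0 85;0 0 -50 0 0 0 85;40 0 -50 0 0 0 85;50 0 -30 0 0 0 85;50 0 0 0 0 0 85;0 0 0 0 0 0 85'
python3 - <<'E'
from h import *
w=bot.camera('wrist');cv2.imwrite('pics/w8.png',w['img'][:,:,::-1])
dn=np.array([0.1107,0.994]);n=np.array([.994,-.1107]);c0=np.array([536.8,103.3])
im=cv2.GaussianBlur(w['img'],(3,3),0).astype(np.float32)
for s,z in [(0,40),(0,46),(50,46),(-50,46),(30,46)]:
    d=np.arange(-45,110,2.); q=proj(w,[[*(c0+dn*a+n*s),z] for a in d]).astype(np.float32)
    v=cv2.remap(im,q[:,:1].copy(),q[:,1:].copy(),1)[:,0].round().astype(int)
    print(s,z,[(int(a),*x) for a,x,r in zip(d,v.tolist(),q) if r[1]>=0])
E
```

```text
time: 16.55
position: [542.8, 117.9, 177.3]
tool_rot: [2.337, 2.099, 0.003]
force: [-0.0, -0.1, 0.3]
gripper_width: 85.2
gripper_force: 0.0
0 40 [(-45, 119, 120, 126), (-43, 126, 127, 132), (-41, 115, 117, 122), (-39, 134, 135, 140), (-37, 109, 111, 116), (-35, 132, 134, 138), (-33, 113, 114, 120), (-31, 140, 140, 145), (-29, 144, 145, 149), (-27, 155, 156, 160), (-25, 134, 136, 139), (-23, 84, 86, 88), (-21, 77, 78, 81), (-19, 76, 77, 79), (-17, 89, 91, 93), (-15, 143, 147, 148), (-13, 133, 137, 138), (-11, 131, 134, 134), (-9, 150, 153, 153), (-7, 153, 154, 148), (-5, 152, 154, 147), (-3, 153, 154, 147), (-1, 153, 154, 147), (1, 152, 154, 147), (3, 153, 154, 147), (5, 153, 154, 147), (7, 152, 153, 147), (9, 153, 154, 147), (11, 153, 154, 148), (13, 152, 154, 147), (15, 152, 154, 147), (17, 152, 154, 147), (19, 152, 154, 147), (21, 153, 154, 147), (23, 152, 153, 147), (25, 152, 154, 147), (27, 152, 153, 147), (29, 152, 154, 147), (31, 153, 154, 147), (33, 152, 153, 147), (35, 152, 153, 147), (37, 152, 154, 146), (39, 151, 153, 146), (41, 152, 153, 147), (43, 153, 156, 150), (45, 169
[... 6486 characters left out ...]
), (45, 153, 157, 151), (47, 172, 178, 172), (49, 173, 178, 174), (51, 172, 177, 173), (53, 171, 177, 172), (55, 171, 177, 172), (57, 173, 178, 173), (59, 174, 179, 174), (61, 115, 119, 116), (63, 105, 109, 106), (65, 105, 110, 105), (67, 104, 109, 105), (69, 104, 108, 104), (71, 103, 108, 104), (73, 103, 108, 104), (75, 104, 107, 103), (77, 102, 107, 103), (79, 103, 107, 103), (81, 103, 107, 103), (83, 103, 107, 103), (85, 102, 106, 102), (87, 102, 106, 102), (89, 101, 105, 101), (91, 102, 106, 102), (93, 101, 106, 102), (95, 102, 106, 103), (97, 102, 106, 102), (99, 102, 107, 103), (101, 102, 107, 103), (103, 102, 106, 103), (105, 102, 106, 103), (107, 103, 106, 103), (109, 102, 106, 102)]
```

The housing front is at d≈45 mm and the plate at about −30 mm, so the carrier is about 75 mm out, at its stop. It had started slightly out. Next I move above the lever tip with the fingers shut.

```bash
python3 shift.py '-50 2 0 0 0 0 0;-50 2 0 0 0 0 0;-50 2 0 0 0 0 0;-50 2 0 0 0 0 0;-49 2 0 0 0 0 0;0 0 40 0 0 0 0;0 0 50 0 0 0 0;0 0 20 0 0 0 0;0 0 0 0 0 0 0;0 0 0 0 0 0 0'
python3 - <<'E'
from h import *
s=bot.camera('side');hs=cv2.cvtColor(s['img'],cv2.COLOR_RGB2HSV);ms=cv2.inRange(hs,(3,130,80),(18,255,255));ms[:150]=0
for k in cv2.findContours(ms,0,2)[0]:
    if cv2.contourArea(k)>4: print('side',cv2.boundingRect(k))
w=bot.camera('wrist');hsv=cv2.cvtColor(w['img'],cv2.COLOR_RGB2HSV)
m=cv2.inRange(hsv,(5,120,80),(25,255,255))
for k in cv2.findContours(m,0,2)[0]:
    if cv2.contourArea(k)>40: print('wrist',cv2.boundingRect(k))
dn=np.array([0.1107,0.994]);n=np.array([-.994,.1107]);O=np.array([526.6,-20.6])
for X in [(-80,-15.5,27),(-80,-6.5,27),(-116,-11,49)]: print(X,proj(w,[*(O+dn*X[0]+n*X[1]),X[2]]).round())
E
```

```text
time: 17.85
position: [524.7, -134.0, 67.3]
tool_rot: [2.342, 2.093, 0.001]
force: [0.6, -0.4, 1.1]
gripper_width: -0.0
gripper_force: 0.0
side (341, 208, 7, 19)
wrist (314, 181, 20, 98)
(-80, -15.5, 27) [[330. 207.]]
(-80, -6.5, 27) [[311. 207.]]
(-116, -11, 49) [[321. 294.]]
```

```bash
python3 shift.py '0 1 17 0 0 0 0;0 0 8 0 0 0 0;0 0 6 0 0 0 0;0 0 5 0 0 0 0;0 0 4 0 0 0 0;0 0 4 0 0 0 0;0 0 2 0 0 0 0;0 0 0 0 0 0 0'; python3 shift.py '0 0 1.5 0 0 0 0;0 0 1 0 0 0 0;0 0 0 0 0 0 0;0 0 0 0 0 0 0'
```

```text
time: 18.95
position: [525.4, -133.1, 21.4]
tool_rot: [-2.341, -2.095, -0.0]
force: [-2.9, 0.0, 6.6]
gripper_width: 0.2
gripper_force: 3.2
time: 19.45
position: [525.6, -133.2, 20.4]
tool_rot: [2.341, 2.095, 0.0]
force: [-5.9, 1.0, 16.4]
gripper_width: -0.2
gripper_force: 8.2
```

Now I'll raise, go above the head, and check that the pliers opened and where they lie.

```bash
python3 shift.py '0 0 -40 0 0 0 0;0 0 -50 0 0 0 0;45 0 -43 0 0 0 85;45 0 0 0 0 0 85;0 0 0 0 0 0 85;0 0 0 0 0 0 85'
python3 - <<'E'
from h import *
from scipy.spatial.transform import Rotation as Ro
w=bot.camera('wrist');cv2.imwrite('pics/w9.png',w['img'][:,:,::-1]);o=bot.get_obs();p=np.array(o['position']);R=Ro.from_rotvec(o['tool_rot']).as_matrix()
hsv=cv2.cvtColor(w['img'],cv2.COLOR_RGB2HSV);m=cv2.inRange(hsv,(5,120,80),(25,255,255));m[420:]=0
k=max(cv2.findContours(m,0,2)[0],key=cv2.contourArea);print('lever',cv2.boundingRect(k))
r=cv2.minAreaRect(np.array([(R.T@(onz(w,q,22)-p))[:2] for q in k[:,0]],np.float32));print('lever tool frame',r)
g=cv2.cvtColor(w['img'],cv2.COLOR_RGB2GRAY).astype(np.float32)
c=(R.T@(np.array([526.6,-20.6,18])-p));print('O pred tool',c.round(1))
for dx in (-100,-60,-25,0,25):
    yy=np.arange(-52,40,1.5);q=proj(w,[p+R@np.array([c[0]+dx,y,c[2]]) for y in yy]).astype(np.float32)
    print(dx,[(float(a),int(b)) for a,b in zip(yy,cv2.remap(g,q[:,:1].copy(),q[:,1:].copy(),1).ravel())])
E
```

```text
time: 20.2
position: [535.0, -43.7, 150.7]
tool_rot: [-2.341, -2.095, 0.001]
force: [0.9, -1.3, 1.0]
gripper_width: 72.5
gripper_force: 0.0
lever (317, 289, 12, 43)
lever tool frame ((-65.69377136230469, 1.123800277709961), (8.422865867614746, 35.84737777709961), 89.68492889404297)
O pred tool [ 22.5 -10.7 132.5]
-100 [(-52.0, 137), (-50.5, 141), (-49.0, 144), (-47.5, 136), (-46.0, 39), (-44.5, 24), (-43.0, 61), (-41.5, 74), (-40.0, 74), (-38.5, 75), (-37.0, 73), (-35.5, 74), (-34.0, 73), (-32.5, 73), (-31.0, 74), (-29.5, 73), (-28.0, 75), (-26.5, 73), (-25.0, 74), (-23.5, 73), (-22.0, 75), (-20.5, 74), (-19.0, 74), (-17.5, 76), (-16.0, 75), (-14.5, 75), (-13.0, 74), (-11.5, 74), (-10.0, 74), (-8.5, 75), (-7.0, 75), (-5.5, 75), (-4.0, 92), (-2.5, 108), (-1.0, 123), (0.5, 122), (2.0, 122), (3.5, 121), (5.0, 108), (6.5, 73), (8.0, 60), (9.5, 72), (11.0, 76), (12.5, 73), (14.0, 73), (15.5, 73), (17.0, 73), (18.5, 74), (20.0, 75), (21.5, 73), (23.0, 73), (24.5, 73), (26.0, 71), (27.5, 73), (29.0, 73), (30.5, 74), (32.0, 73), (33.5, 80), (35.0, 85), (36.5, 98), (38.0, 158), (39.5, 158)]
-
[... 2600 characters left out ...]
(-40.0, 157), (-38.5, 157), (-37.0, 157), (-35.5, 119), (-34.0, 97), (-32.5, 100), (-31.0, 99), (-29.5, 77), (-28.0, 84), (-26.5, 83), (-25.0, 83), (-23.5, 95), (-22.0, 98), (-20.5, 97), (-19.0, 146), (-17.5, 86), (-16.0, 85), (-14.5, 84), (-13.0, 83), (-11.5, 86), (-10.0, 137), (-8.5, 148), (-7.0, 144), (-5.5, 145), (-4.0, 147), (-2.5, 149), (-1.0, 148), (0.5, 147), (2.0, 147), (3.5, 124), (5.0, 77), (6.5, 102), (8.0, 156), (9.5, 156), (11.0, 156), (12.5, 156), (14.0, 156), (15.5, 156), (17.0, 158), (18.5, 157), (20.0, 156), (21.5, 156), (23.0, 157), (24.5, 157), (26.0, 157), (27.5, 157), (29.0, 157), (30.5, 156), (32.0, 157), (33.5, 157), (35.0, 156), (36.5, 157), (38.0, 157), (39.5, 157)]
```

The pliers sprang open: the moving handle is back out and the lever is flat. The head is at tool (+22.5, −11). I'll grip it, shift 6 mm off the fixed pad and lift.

```bash
python3 shift.py '22.5 -11 30 0 0 0 85;0 0 50 0 0 0 85;0 0 45 0 0 0 85;0 0 20 0 0 0 85;0 0 0 0 0 0 60;0 0 0 0 0 0 30;0 0 0 0 0 0 30;0 0 0 0 0 0 30;0 0 0 0 0 0 30'; python3 shift.py '0 3 0 0 0 0 30;0 3 0 0 0 0 30;0 0 -10 0 0 0 30;0 0 -15 0 0 0 30;0 0 -25 0 0 0 30;0 0 -25 0 0 0 30;0 0 0 0 0 0 30'
```

```text
time: 21.38
position: [528.1, -20.6, 7.6]
tool_rot: [2.339, 2.093, 0.002]
force: [-1.3, -0.6, 6.0]
gripper_width: 34.2
gripper_force: 61.1
time: 22.25
position: [535.6, -21.1, 83.5]
tool_rot: [2.338, 2.092, 0.006]
force: [0.0, 0.6, -5.6]
gripper_width: 34.2
gripper_force: 60.8
```

```bash
python3 shift.py '-40 -9 0 0 0 0 30;-45 -10 0 0 0 0 30;-45 -10 0 0 0 0 30;-42 -9 0 0 0 0 30;0 0 30 0 0 0 30;0 0 25 0 0 0 30;0 0 12 0 0 0 30;0 0 5 0 0 0 30;0 0 2.5 0 0 0 30;0 0 0 0 0 0 30'
```

```text
time: 23.5
position: [476.6, -187.6, 7.6]
tool_rot: [2.34, 2.094, 0.001]
force: [-2.0, 0.9, -0.4]
gripper_width: 34.0
gripper_force: 61.3
```

```bash
python3 shift.py '0 0 0 0 0 0 50;0 0 0 0 0 0 85;0 0 0 0 0 0 85;0 0 0 0 0 0 85;0 0 -40 0 0 0 85;0 0 -55 0 0 0 85;-25 0 -55 0 0 0 85;-25 0 -50 0 0 0 85;0 0 0 0 0 0 85;0 0 0 0 0 0 85'
python3 - <<'E'
from h import *
w=bot.camera('wrist');hsv=cv2.cvtColor(w['img'],cv2.COLOR_RGB2HSV);m=cv2.inRange(hsv,(5,120,80),(25,255,255));m[420:]=0
k=max(cv2.findContours(m,0,2)[0],key=cv2.contourArea)
r=cv2.minAreaRect(np.array([onz(w,q,22)[:2] for q in k[:,0]],np.float32));print('lever',r)
dn=np.array([0.1107,0.994]);n=np.array([-.994,.1107]);O=np.array([476.6,-187.6])
print('lever orange centre pred if flat', O+dn*-97-11*n, O+dn*-106-11*n)
g=cv2.cvtColor(w['img'],cv2.COLOR_RGB2GRAY)
q=[proj(w,[*(O+dn*-110+n*y),16])[0].round().astype(int) for y in range(-20,56,3)]
print([(y,int(g[b,a]),int(hsv[b,a,1])) for y,(a,b) in zip(range(-20,56,3),q)])
# carrier plate check from scene + side: wash/bottle/beaker positions
b=cv2.inRange(hsv,(100,150,40),(125,255,255));b[:, :]=b
s=bot.camera('scene');cv2.imwrite('pics/s9.png',s['img'][:,:,::-1])
old=cv2.imread('pics/scene0.png').astype(int);d=np.abs(s['img'][:,:,::-1].astype(int)-old).max(2)>40
for nme,(x0,y0,x1,y1) in dict(bottle=(228,236,247,271),beaker=(303,219,322,240),blower=(218,212,236,256),wash=(188,165,222,246)).items(): print(nme,d[y0:y1,x0:x1].mean().round(3))
E
```

```text
time: 24.75
position: [470.1, -236.9, 206.1]
tool_rot: [-2.341, -2.094, -0.0]
force: [-0.3, 0.1, -0.7]
gripper_width: 85.2
gripper_force: 0.0
lever ((479.1427001953125, -276.9471435546875), (35.58423614501953, 8.111396789550781), 84.03195190429688)
lever orange centre pred if flat [ 476.7961 -285.2357] [ 475.7998 -294.1817]
[(-20, 83, 161), (-17, 70, 70), (-14, 44, 21), (-11, 39, 24), (-8, 111, 7), (-5, 82, 161), (-2, 81, 163), (1, 83, 161), (4, 84, 160), (7, 83, 161), (10, 82, 161), (13, 82, 163), (16, 84, 158), (19, 86, 154), (22, 83, 161), (25, 80, 164), (28, 85, 158), (31, 83, 158), (34, 82, 163), (37, 31, 31), (40, 141, 10), (43, 161, 9), (46, 153, 10), (49, 91, 107), (52, 82, 162), (55, 82, 163)]
bottle 0.098
beaker 0.281
blower 0.145
wash 0.05
```

```bash
python3 -c "
from cell import bot
print(bot.sign_off())"
```

```text
the job is handed in; nothing more can be done
None
```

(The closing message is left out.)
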